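# Pin a set of strap templates together on the pegging block

## Robot

A 6-joint arm with a two-finger parallel gripper is mounted at the origin on the work surface. World frame = base frame: x ahead of the robot, y to its left, z up, the work surface at z = 0. Lengths are in m, angles in rad, forces in N, time in s.
With the tool pointing down it reaches from about 0.35 to 0.975 m from the base axis. Payload 4.9 kg.
Tool frame: the origin (TCP) lies between the finger pads; the fingertips stand 25 mm ahead of it and the grasp point (between the pads) lies 6 mm ahead of it; z points along the fingers, y is the line along which they close (so a half turn about z gives the same grasp; the last joint's range is limited). The gripper opens to 85 mm and grips with 20 to 120 N. Pads are 22 mm wide; open, the fingers measure 114 mm over their backs; the gripper's body (76 mm by 85 mm) begins 54 mm behind the grasp point. The pads swing forward as they close: fully open they stand 13 mm farther back than shut.
Start: joints at [1.067, 0.053, 1.613, -0, 1.476, -0.119], TCP at [0.235, 0.579, 0.226] pointing down, gripper open.
Joint ranges: [-3.01, 3.01], [-1.01, 2.22], [0.06, 2.58], [-1.02, 4.17], [0.09, 2.62], [-3.14, 3.14]. Speed limits (rad/s): [2.57, 2.57, 3.14, 3.14, 3.14, 3.14].

## Interface

Orientations are given as a unit quaternion [w, x, y, z].
In Python, from plant import manip gives the robot as it stands.
- The arm moves only by the shell command python3 -m inch 'ROWS'. ROWS is JSON, a list of rows, each a list of 3 entries, a list of its own where there are three numbers: the shift along the tool's x, y, z in m, then the turn, a rotation vector about the tool's x, y, z in rad, then the opening, from 0 (shut) to 1 (fully open). A call has 1 to 8 rows; each row shifts and turns the commanded pose from where the row before left it, along the tool's axes as they then stand; what a row does not reach is not made up. A row lasts 1/10 s, in which the tool goes at most 50 mm and 8.59 degrees, less where a joint would pass 70% of its speed; a pose out of reach is approached as far as the arm can. A call with a gripper value outside its range is refused whole. The fingers move at their own pace and stop on an object; the grip force is fixed at half the most. Time passes only in rows, so rows that do not move let the fingers close. It gives the time, the measured TCP pose, the force, the opening and the grip force at its end, in the units of the state.
- manip.state(): the state, without advancing time (a new reading comes with each control period).
- manip.grab_frame(name): name is "scene" or "top" or "wrist"; returns (picture, depth): 480x640x3 uint8, red, green, blue; 480x640 float32, m along the optical axis (not along the pixel's ray), 0 where there is no reading.
- manip.camera_params(name): a dict with "camera_matrix" (3x3 intrinsics, pixels), "rvec" (rotation vector, rad) and "tvec" (3), from world to camera coordinates, as OpenCV has them. Camera axes: x right, y down, z forward; pixel columns grow to the right and rows downward; lengths in m; the calibration is good to about 2 mm. A picture is of the moment at which its call begins: read the wrist's pose just before it. camera_params takes no time and is no camera call; for the wrist camera it gives the pose at the moment of the call.
- manip.job_done(): hands the job in; it is judged then, once.
Trained networks look in the newest picture that a camera, given by its name, has taken for a name from the list of things; names that differ only in an ending like _2 or _b are one class to them, and where a whole thing is asked for, a point or a joint stands for the part that bears it (a point fixed in the world has none). Each returns a list of dicts, best first, with "score" (0 to 1); they miss things now and then, are a little off and sometimes report something else, mostly with a low value. They report only what shows in the picture. A call takes as long as a camera call.
- manip.look_for(camera, label): "point" ([x, y, z] in m, in world coordinates, good to about 4 mm: the middle of the surface that is visible of it).
The state is a dict: "time": time; "joint_pos": joint angles; "joint_vel": joint speeds; "joint_efforts": joint torques, N m; "tool_pos": TCP position; "tool_rot": TCP orientation; "contact_force": force on the tool from outside, world axes, zero at the start; "ft_torque": the same for the moment, N m; "gripper_width": opening from 0.0 (shut) to 1.0 (fully open); "grasp_force": force on a finger pad.
Only numpy, scipy, OpenCV 4.12 (cv2) and the standard library are available. Lean on these libraries where they do the work, as an engineer would, in place of code of your own. Each camera call takes 0.05 s, during which the arm holds its last target. There are 200 camera calls.

## Task

Lay the loose orange strap template on top of the two lying on the wooden block, with its hole at the same end as theirs, and square all three up against the block's brass dowels so that their holes line up. Then take the red-handled pin from its stand and push it down through all three templates into the block until its collar sits flat on the orange one, and let go. Leave the pen cup, tape roll, stamp and glue jar where they are.

Things in the scene. Friction and masses are not known exactly. Their poses are not given: they have to be found in the camera images.
- block_hole (a point): Centre of the hole's mouth on the top face of the fixed light-wood block (190 x 96 x 35 mm), so 35 mm above the bench. Axes: x along the block, away from the robot, y to its left, z up. The block's centre is 45 mm from here along +x. The hole is 18 mm wide, 31 mm deep. A template that touches all three dowels is square, its hole exactly over this one, its centre 45 mm along +x.
- dowel_end (a point): Top of the brass dowel at the block's far end; axes as the block's. Three dowels, each 10 mm thick, stand 40 mm above the block's top face: this one at (x, y) = (+120, 0) mm from the block's hole, the two others along the left long side at (0, +30) and (+90, +30) mm from the hole. The templates home against them from the right and from the robot's end.
- blue_center (a point): Blue rigid plastic strap template, a flat bar 140 x 50 x 12 mm, 0.1 kg. The lowest of the stack: it lies loose on the block's top face, shifted 4 to 15 mm back and to the right of its home, a little turned. This point is its centre, half-way up; x runs along its length, y across, z up. Its 20 mm through hole lies 45 mm from the centre along -x (the end nearer the robot).
- white_center (a point): White rigid plastic strap template, a flat bar 140 x 50 x 12 mm, 0.1 kg. It lies loose on the blue one, shifted and turned likewise on its own. This point is its centre, half-way up; x runs along its length, y across, z up. Its 20 mm through hole lies 45 mm from the centre along -x (the end nearer the robot).
- orange_center (a point): Orange rigid plastic strap template, a flat bar 140 x 50 x 12 mm, 0.1 kg. It lies flat on the bench to the left or right of the block; to be laid on the white one. This point is its centre, half-way up; x runs along its length, y across, z up. Its 20 mm through hole lies 45 mm from the centre along -x (the end nearer the robot).
- pin_grip (a point): Centre of the pin's handle, a red upright cylinder 26 mm thick, 56 mm long; z points up along the pin. The underside of its brass collar (34 mm wide, 6 mm thick) is 35 mm below this point; below it a steel shank 16 mm thick, 60 mm long with a 5 mm tapered tip. 0.15 kg.
- pin_tip (a point): Bottom end of the pin's shank, 95 mm below the handle's centre. With the pin fully home it is 24 mm below the block's top face.
- stand: Fixed dark wooden pin stand, 70 x 70 x 65 mm, to the left or right of the block; origin at the centre of its underside. At the start the pin stands upright in its 20 mm through hole, collar resting on the top: lift it 60 mm to clear.
- pencup: Bystander: steel cup of pens, 72 mm wide, 145 mm high with the pens; origin at the centre of its underside.
- tape: Bystander: green roll of tape lying flat, 90 mm wide, 25 mm high; origin at the centre of its underside.
- stamp: Bystander: hand stamp with a black 70 x 50 mm foot and a wooden knob, 88 mm high; origin at the centre of its underside.
- gluejar: Bystander: jar with a green cap, 64 mm wide, 85 mm high; origin at the centre of its underside.

How it is judged:
At the end, for the whole second after the job is handed in: Blue, white, orange lie flat on the block in that order (height 3 mm), each within 4 mm lengthwise, 5 mm crosswise and 0.07 rad of home against the dowels; the pin upright (0.06 rad) through all three, tip within 3 mm of the hole's axis and 24 mm (within 3) below the block's top (x of blue_center in the frame of block_hole between 0.041 and 0.049 m and y of blue_center in the frame of block_hole between -0.005 and 0.005 m and z of blue_center in the frame of block_hole between 0.003 and 0.009 m and angle between the x axis of each of blue_center, white_center, orange_center and the x axis of block_hole, either way round below 0.07 rad and x of white_center in the frame of block_hole between 0.041 and 0.049 m and y of white_center in the frame of block_hole between -0.005 and 0.005 m and z of white_center in the frame of block_hole between 0.015 and 0.021 m and x of orange_center in the frame of block_hole between 0.041 and 0.049 m and y of orange_center in the frame of block_hole between -0.005 and 0.005 m and z of orange_center in the frame of block_hole between 0.027 and 0.033 m and z of pin_tip in the frame of block_hole between -0.027 and -0.021 m and horizontal distance between pin_tip and block_hole below 0.003 m and angle between pin_grip's own z axis and vertical below 0.06 rad); the robot touches nothing.
It fails at once if a bystander (pen cup, tape roll, stamp, glue jar) is moved more than 30 mm (distance of any of pencup, tape, stamp, gluejar from where it was at the start of the episode above 0.03 m).
It also fails if it takes over 72 s, if anything falls off the work surface, if the arm or the gripper's body presses on something with over 40 N, if the wrist force passes 120 N, or if a joint passes its speed limit or range.

## Working session

There is one attempt and no reset: what is moved stays moved. The work goes in short steps, Python scripts to look and compute and a shell command to move; the robot and the scene stay as the last step left them, time stands still between calls to the robot, and variables do not carry over. Pictures are saved under pics/ and viewed, at most 10 in all, crops included, and the job is handed in when it is done.

```bash
ls; mkdir -p pics; cat > h.py <<'E'
import numpy as np, cv2
from scipy.spatial.transform import Rotation as R
from plant import manip
def cam(n):
    p=manip.camera_params(n); K=np.array(p["camera_matrix"]); Rm=cv2.Rodrigues(np.array(p["rvec"],float))[0]; t=np.array(p["tvec"],float).ravel(); return K,Rm,t
def grab(n):
    c=cam(n); im,d=manip.grab_frame(n); return im,d,c
def world(d,c):
    K,Rm,t=c; v,u=np.mgrid[:480,:640]; P=np.stack([(u-K[0,2])/K[0,0]*d,(v-K[1,2])/K[1,1]*d,d],-1)
    W=(P-t)@Rm; W[d<=0]=np.nan; return W
def proj(p,c):
    K,Rm,t=c; q=Rm@np.array(p)+t; return K[0,0]*q[0]/q[2]+K[0,2],K[1,1]*q[1]/q[2]+K[1,2]
def save(n,im): cv2.imwrite("pics/"+n+".png",cv2.cvtColor(im,cv2.COLOR_RGB2BGR))
E
python3 - <<'E'
from h import *
for n in ["top"]:
    im,d,c=grab(n); save(n,im); np.savez("top.npz",im=im,d=d,W=world(d,c))
    for l in ["block_hole","dowel_end","blue_center","white_center","orange_center","pin_grip","stand","pencup","tape","stamp","gluejar"]:
        r=manip.look_for(n,l)
        print(l,[(np.round(x["point"],3),round(x["score"],2)) for x in r[:2]], [np.round(proj(x["point"],c)) for x in r[:1]])
s=manip.state(); print(s)
E
```

```text
pics
block_hole [(array([0.54 , 0.467, 0.084]), 0.75), (array([ 0.582, -0.022,  0.035]), 0.58)] [array([152., 259.])]
dowel_end [(array([ 0.581, -0.02 ,  0.036]), 0.7), (array([ 0.531, -0.306,  0.062]), 0.33)] [array([330., 248.])]
blue_center [(array([ 0.501, -0.049,  0.048]), 0.58)] [array([341., 275.])]
white_center [(array([ 0.582, -0.055,  0.056]), 0.67)] [array([343., 246.])]
orange_center [(array([0.472, 0.331, 0.008]), 0.96)] [array([206., 287.])]
pin_grip [(array([ 0.534, -0.315,  0.117]), 0.46), (array([ 0.585, -0.022,  0.034]), 0.24)] [array([441., 261.])]
stand [(array([ 0.532, -0.308,  0.066]), 0.78)] [array([434., 264.])]
pencup [(array([0.54 , 0.466, 0.087]), 0.9)] [array([152., 259.])]
tape [(array([0.754, 0.174, 0.027]), 0.84), (array([0.543, 0.466, 0.084]), 0.68)] [array([263., 189.])]
stamp [(array([ 0.75 , -0.17 ,  0.028]), 0.91), (array([0.754, 0.176, 0.029]), 0.44)] [array([382., 191.])]
gluejar [(array([ 0.586, -0.46 ,  0.084]), 0.61)] [array([489., 244.])]
{'time': 0.6, 'joint_pos': array([ 1.06697660e+00,  5.26894842e-02,  1.61288326e+00, -5.35629927e-06,
        1.47602686e+00, -1.18964418e-01]), 'joint_vel': array([-0.00087913, -0.00064332,  0.00056201, -0.00068995,  0.00208655,
        0.00107713]), 'joint_efforts': array([-2.08674478e-04, -3.93412614e+01, -3.70231318e+01, -1.73838970e-05,
        9.25953209e-04, -1.79651323e-05]), 'tool_pos': array([0.23461174, 0.57927398, 0.22622011]), 'tool_rot': array([ 1.47388135e-06,  1.91242056e-01,  9.81542906e-01, -4.12270717e-06]), 'contact_force': array([-0.04737058,  0.6484094 , -0.14745389]), 'ft_torque': array([-0.00043551, -0.02346535, -0.05705799]), 'grasp_force': 0.0, 'gripper_width': 0.9986946386359143}
```

View pics/top.png

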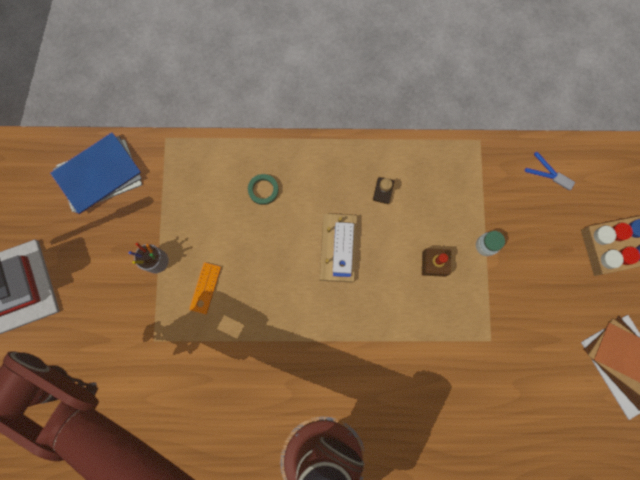

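```bash
cat >> h.py <<'E'
def rect(pts):
    (c,(a,b),th)=cv2.minAreaRect((pts*1000).astype(np.float32))
    bx=cv2.boxPoints((c,(a,b),th)); e=bx[1]-bx[0] if np.linalg.norm(bx[1]-bx[0])>np.linalg.norm(bx[2]-bx[1]) else bx[2]-bx[1]
    if e[0]<0:e=-e
    return np.round(np.array(c)/1000,4),np.round((max(a,b),min(a,b)),1),round(float(np.arctan2(e[1],e[0])),3)
def biggest(m):
    n,l,s,_=cv2.connectedComponentsWithStats(m.astype(np.uint8)); return l==1+np.argmax(s[1:,4])
E
python3 - <<'E'
from h import *
z=np.load("top.npz"); im,W=z["im"].astype(int),z["W"]
hsv=cv2.cvtColor(z["im"],cv2.COLOR_RGB2HSV)
o=biggest((hsv[...,0]<18)&(hsv[...,1]>200)&(hsv[...,2]>130)&(W[...,2]<.03)&(np.abs(W[...,1]-.33)<.12))
print("orange",rect(W[o][:,:2]),W[o][:,2].mean(),o.sum())
near=(abs(W[...,0]-.58)<.15)&(abs(W[...,1]+.03)<.12)
b=biggest(near&(W[...,2]>.025)&(W[...,2]<.1)); print("block",rect(W[b][:,:2]))
w=biggest(near&(W[...,2]>.052)&(W[...,2]<.065)&(hsv[...,1]<60)); print("white",rect(W[w][:,:2]))
st=biggest((W[...,2]>.05)&(abs(W[...,0]-.53)<.07)&(abs(W[...,1]+.31)<.07)); print("stand",rect(W[st][:,:2]))
E
```

```text
orange (array([0.4693, 0.3346]), array([138.3,  49.1]), -0.265) 0.011940843198995889 718
block (array([ 0.585 , -0.0421]), array([191.9,  96.1]), -0.051)
white (array([ 0.5804, -0.0551]), array([141.6,  50.4]), -0.059)
stand (array([ 0.5417, -0.3199]), array([70.8, 70.1]), -0.045)
```

```bash
python3 -m inch '[[[-0.0386,-0.0173,0],[0,0,0],1],[[-0.0386,-0.0173,0],[0,0,0],1],[[-0.0386,-0.0173,0],[0,0,0],1],[[-0.0386,-0.0173,0],[0,0,0],1],[[-0.0386,-0.0173,0],[0,0,0],1],[[-0.0386,-0.0173,0],[0,0,0],1],[[-0.0386,-0.0173,0],[0,0,0],1],[[-0.0386,-0.0173,0],[0,0,0],1]]'
python3 -m inch '[[[0,0,0],[0,0,-0.12],1],[[0,0,0],[0,0,0],1],[[0,0,0],[0,0,0],1]]'
cat > t.py <<'E'
from h import *
import sys
def tgt(x,y,z,ya):
    s=manip.state(); p=s["tool_pos"]; q=s["tool_rot"]; r=R.from_quat(np.r_[q[1:],q[0]]); Y=r.apply([0,1,0])
    d=(ya+np.pi/2-np.arctan2(Y[1],Y[0])+np.pi/2)%np.pi-np.pi/2
    print("t",s["time"],"tcp",np.round(p,4),"axes err",np.round(r.apply([0,0,1]),4),"shift tool(m)",np.round(r.inv().apply(np.array([x,y,z])-p),4),"turn tool z",round(-d,4),"F",np.round(s["contact_force"],1),"w",round(s["gripper_width"],3))
if __name__=="__main__": tgt(*map(float,sys.argv[1:5]))
E
python3 - <<'E'
from h import *
from t import tgt
im,d,c=grab("wrist"); save("w1",im); W=world(d,c); hsv=cv2.cvtColor(im,cv2.COLOR_RGB2HSV)
o=biggest((hsv[...,0]<18)&(hsv[...,1]>180)&(hsv[...,2]>110)&(W[...,2]>.005)&(W[...,2]<.03))
print("orange",rect(W[o][:,:2]),W[o][:,2].mean(),o.sum())
tgt(.4693,.3346,.028,-.265)
E
```

```text
time: 1.4
tool_pos: [0.4699, 0.3337, 0.2265]
tool_rot: [0.0, 0.191, 0.982, 0.0]
contact_force: [-0.5, 1.0, 0.2]
gripper_width: 1.003
grasp_force: 0.0
time: 1.7
tool_pos: [0.4687, 0.3352, 0.2262]
tool_rot: [-0.0, 0.133, 0.991, 0.0]
contact_force: [-0.3, -0.3, -0.9]
gripper_width: 0.997
grasp_force: 0.0
orange (array([0.4689, 0.3365]), array([139.2,  49.8]), -0.261) 0.01105653334677225 8955
t 1.75 tcp [0.4685 0.3355 0.2262] axes err [-1.e-04  1.e-04 -1.e+00] shift tool(m) [-0.0011 -0.0007  0.1982] turn tool z -0.0009 F [-0.6  0.6 -0.1] w 0.996
```

View pics/w1.png

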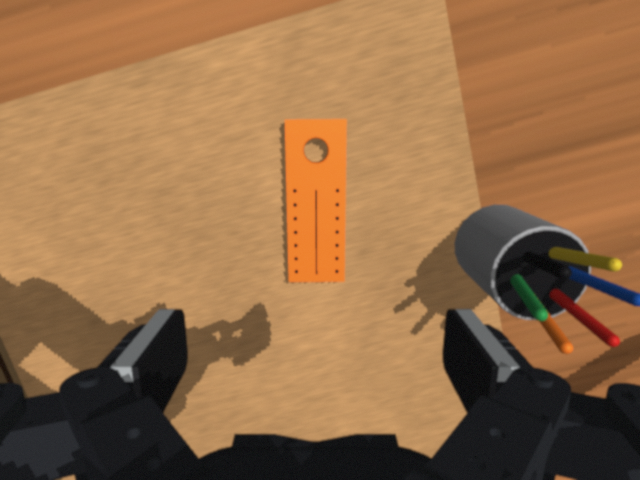

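```bash
python3 -m inch '[[[0,0,0.045],[0,0,0],1],[[0,0,0.045],[0,0,0],1],[[0,0,0.045],[0,0,0],1],[[0,0,0.045],[0,0,0],1],[[0,0,0.017],[0,0,0],1],[[0,0,0],[0,0,0],1]]'
python3 -m inch '[[[0,0,0],[0,0,0],0.3],[[0,0,0],[0,0,0],0.3],[[0,0,0],[0,0,0],0.3],[[0,0,0],[0,0,0],0.3],[[0,0,0],[0,0,0],0.3],[[0,0,0],[0,0,0],0.3]]'
python3 -m inch '[[[0,0,-0.04],[0,0,0],0.3],[[0,0,-0.04],[0,0,0],0.3],[[0,0,-0.04],[0,0,0],0.3],[[0,0,-0.04],[0,0,0],0.3],[[0,0,-0.04],[0,0,0],0.3],[[0,0,0],[0,0,0],0.3]]'
python3 t.py .56 0.06 .25 -.051
```

```text
time: 2.35
tool_pos: [0.4653, 0.3343, 0.0251]
tool_rot: [-0.003, 0.132, 0.991, -0.002]
contact_force: [0.0, 0.8, -0.4]
gripper_width: 0.999
grasp_force: 0.0
time: 2.95
tool_pos: [0.4691, 0.3351, 0.0296]
tool_rot: [0.0, 0.132, 0.991, 0.0]
contact_force: [-0.0, -0.3, 0.2]
gripper_width: 0.304
grasp_force: 0.0
time: 3.55
tool_pos: [0.472, 0.3368, 0.2375]
tool_rot: [0.005, 0.132, 0.991, 0.004]
contact_force: [0.5, 0.4, -0.1]
gripper_width: 0.302
grasp_force: 0.0
t 3.55 tcp [0.472  0.3368 0.2375] axes err [ 0.0117  0.0063 -0.9999] shift tool(m) [-0.1575 -0.244  -0.0132] turn tool z -0.2138 F [ 0.5  0.4 -0.1] w 0.302
```

```bash
python3 -m inch '[[[0,0,0],[0,0,0],0.7],[[0,0,0],[0,0,0],0.7],[[0,0,0],[0,0,0],0.7]]'
cat > o.py <<'E'
from h import *
from t import tgt
im,d,c=grab("wrist"); save("w2",im); W=world(d,c); hsv=cv2.cvtColor(im,cv2.COLOR_RGB2HSV)
o=biggest((hsv[...,0]<18)&(hsv[...,1]>180)&(hsv[...,2]>110)&(W[...,2]>.005)&(W[...,2]<.03))
r=rect(W[o][:,:2]);print("orange",r,W[o][:,2].mean(),o.sum())
tgt(r[0][0],r[0][1],.028,r[2])
dark=(d>0)&(d<.25)&(np.arange(480)[:,None]<440)
s=manip.state();q=s["tool_rot"];T=R.from_quat(np.r_[q[1:],q[0]]).inv().apply(W[dark]-s["tool_pos"])
for sgn in (1,-1):
    k=T[:,1]*sgn>0.01; print("tip max tool z",np.round(np.percentile(T[k,2],[50,98,100]),4),"x",np.round(np.percentile(T[k,0],[2,98]),3),"y inner",np.round(np.percentile(abs(T[k,1]),[2,98]),4))
E
python3 o.py
```

```text
time: 3.85
tool_pos: [0.4679, 0.3345, 0.2268]
tool_rot: [-0.002, 0.132, 0.991, -0.001]
contact_force: [0.0, -0.1, -0.6]
gripper_width: 0.702
grasp_force: 0.0
orange (array([0.4689, 0.3364]), array([140. ,  49.7]), -0.26) 0.01105226078519846 8905
t 3.9 tcp [0.468  0.3346 0.227 ] axes err [-0.0033 -0.0018 -1.    ] shift tool(m) [-0.0009  0.0025  0.1989] turn tool z -0.0049 F [-0.7 -0.2 -0.3] w 0.697
tip max tool z [-0.0633  0.0839  0.0912] x [-0.011  0.017] y inner [0.0191 0.142 ]
tip max tool z [-0.0634 -0.0166 -0.0081] x [-0.006  0.017] y inner [0.0179 0.0601]
```

```bash
python3 -m inch '[[[-0.001,0.001,0.045],[0,0,0],0.7],[[0,0,0.045],[0,0,0],0.7],[[0,0,0.045],[0,0,0],0.7],[[0,0,0.045],[0,0,0],0.7],[[0,0,0.023],[0,0,0],0.7],[[0,0,0],[0,0,0],0.7],[[0,0,0],[0,0,0],0.7]]'
python3 -m inch '[[[0,0,0.002],[0,0,0],0.7],[[0,0,0.002],[0,0,0],0.7],[[0,0,0],[0,0,0],0.7]]'
python3 -m inch '[[[0,0,0.002],[0,0,0],0.7],[[0,0,0],[0,0,0],0.7]]'
```

```text
time: 4.6
tool_pos: [0.4698, 0.3356, 0.0258]
tool_rot: [-0.001, 0.132, 0.991, -0.0]
contact_force: [0.2, 0.5, -0.1]
gripper_width: 0.697
grasp_force: 0.0
time: 4.9
tool_pos: [0.4709, 0.3362, 0.0235]
tool_rot: [0.001, 0.132, 0.991, 0.001]
contact_force: [0.1, -0.4, 0.6]
gripper_width: 0.701
grasp_force: 0.0
time: 5.1
tool_pos: [0.4701, 0.3358, 0.0204]
tool_rot: [0.0, 0.132, 0.991, 0.0]
contact_force: [-0.9, 0.4, -0.1]
gripper_width: 0.701
grasp_force: 0.0
```

```bash
python3 -m inch '[[[0,0,0.002],[0,0,0],0.7],[[0,0,0.001],[0,0,0],0.7],[[0,0,0],[0,0,0],0.7]]'
python3 -m inch '[[[0,0,0],[0,0,0],0.4],[[0,0,0],[0,0,0],0.4],[[0,0,0],[0,0,0],0.4],[[0,0,0],[0,0,0],0.4]]'
```

```text
time: 5.4
tool_pos: [0.4699, 0.3357, 0.0169]
tool_rot: [-0.0, 0.132, 0.991, -0.0]
contact_force: [-1.4, 0.4, -0.0]
gripper_width: 0.697
grasp_force: 0.0
time: 5.8
tool_pos: [0.4701, 0.3358, 0.0173]
tool_rot: [0.0, 0.132, 0.991, 0.0]
contact_force: [0.1, 0.7, 0.4]
gripper_width: 0.402
grasp_force: 0.0
```

```bash
python3 o.py
```

```text
orange (array([0.4661, 0.3375]), array([134.4,  50.2]), -0.259) 0.010993960408503419 37010
t 5.85 tcp [0.4701 0.3358 0.0172] axes err [ 1.e-04  0.e+00 -1.e+00] shift tool(m) [ 0.0043  0.0006 -0.0108] turn tool z -0.0058 F [1.2 0.6 0.1] w 0.399
tip max tool z [0.0174 0.0189 0.0205] x [-0.046  0.105] y inner [0.0121 0.1271]
tip max tool z [0.0173 0.0188 0.0202] x [-0.047  0.105] y inner [0.012  0.1262]
```

View pics/w2.png

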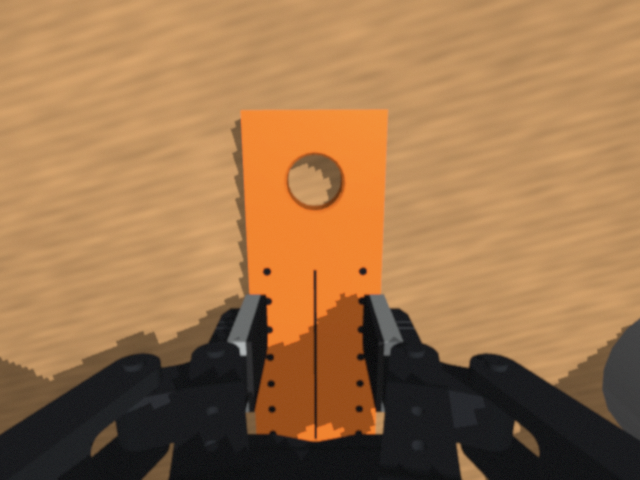

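```bash
python3 - <<'E'
from h import *
im,d,c=grab("wrist"); W=world(d,c); s=manip.state();q=s["tool_rot"];r=R.from_quat(np.r_[q[1:],q[0]])
T=r.inv().apply((W-s["tool_pos"]).reshape(-1,3)).reshape(480,640,3)
for u,v in [(250,300),(262,300),(245,320),(240,340),(258,330),(380,300),(392,330),(262,350),(315,300),(250,400),(220,350)]: print((u,v),np.round(T[v,u],4),np.round(W[v,u],3))
print(manip.camera_params("wrist"))
E
```

```text
(250, 300) [ 0.0107 -0.0207 -0.0144] [0.454 0.319 0.032]
(262, 300) [ 0.0105 -0.0168 -0.014 ] [0.456 0.322 0.031]
(245, 320) [ 0.0105 -0.0201 -0.0289] [0.455 0.319 0.046]
(240, 340) [ 0.0107 -0.0195 -0.0416] [0.455 0.32  0.059]
(258, 330) [ 0.0066 -0.0165 -0.0278] [0.459 0.322 0.045]
(380, 300) [ 0.0105  0.0224 -0.0139] [0.466 0.36  0.031]
(392, 330) [ 0.0107  0.0226 -0.0358] [0.466 0.36  0.053]
(262, 350) [-0.0038 -0.0164 -0.0214] [0.469 0.319 0.039]
(315, 300) [0.0025 0.0008 0.005 ] [0.468 0.337 0.012]
(250, 400) [-0.0077 -0.0174 -0.0421] [0.473 0.317 0.059]
(220, 350) [ 0.0128 -0.0228 -0.0506] [0.452 0.317 0.068]
{'camera_matrix': array([[430.46715913,   0.        , 314.66239098],
       [  0.        , 430.46715913, 242.06499656],
       [  0.        ,   0.        ,   1.        ]]), 'rvec': array([-2.31699836, -1.77245633, -0.2401117 ]), 'tvec': array([-0.44783563, -0.33152242,  0.07858298])}
```

```bash
python3 -m inch '[[[0,0,-0.01],[0,0,0],0.7],[[0,0,0],[0,0,0],0.7],[[0,0,0],[0,0,0],0.7]]'
python3 -m inch '[[[0,0,0.01],[0,0,0],0.7],[[0,0,0.01],[0,0,0],0.7],[[0,0,0.005],[0,0,0],0.7],[[0,0,0],[0,0,0],0.7],[[0,0,0],[0,0,0],0.7]]'
python3 -m inch '[[[0,0,0.002],[0,0,0],0.7],[[0,0,0.001],[0,0,0],0.7],[[0,0,0],[0,0,0],0.7]]'
```

```text
time: 6.2
tool_pos: [0.4707, 0.3361, 0.0281]
tool_rot: [0.001, 0.132, 0.991, 0.0]
contact_force: [0.0, -0.1, -1.2]
gripper_width: 0.7
grasp_force: 0.0
time: 6.7
tool_pos: [0.4698, 0.3356, 0.0016]
tool_rot: [-0.0, 0.132, 0.991, -0.0]
contact_force: [-0.6, -0.2, -0.3]
gripper_width: 0.696
grasp_force: 0.0
time: 7.0
tool_pos: [0.4701, 0.3358, -0.0007]
tool_rot: [0.0, 0.132, 0.991, 0.0]
contact_force: [-0.5, 0.1, -0.3]
gripper_width: 0.699
grasp_force: 0.0
```

```bash
python3 - <<'E'
from h import *
im,d,c=grab("wrist"); W=world(d,c); s=manip.state();q=s["tool_rot"];r=R.from_quat(np.r_[q[1:],q[0]])
T=r.inv().apply((W-s["tool_pos"]).reshape(-1,3)).reshape(480,640,3)
# finger points: above the bench-strap surface
for sg in (1,-1):
    m=(W[...,2]>.016)&(T[...,1]*sg>.01)&(abs(T[...,1])<.06)&(abs(T[...,0])<.02); print(np.round(np.nanmin(W[m][:,2]),4), np.round(np.percentile(T[m][:,2],[90,99,100]),4))
for v in (270,280,290,300,310,320): print(v,[(u,np.round(W[v,u,2],3),np.round(T[v,u,1],3)) for u in (190,200,210,220,230,240)])
print(s["tool_pos"],s["contact_force"])
E
```

```text
0.016 [-0.0414 -0.0198 -0.0167]
0.016 [-0.0411 -0.0198 -0.0167]
270 [(190, np.float64(-0.001), np.float64(-0.044)), (200, np.float64(-0.001), np.float64(-0.041)), (210, np.float64(0.0), np.float64(-0.037)), (220, np.float64(0.0), np.float64(-0.033)), (230, np.float64(-0.001), np.float64(-0.03)), (240, np.float64(0.011), np.float64(-0.024))]
280 [(190, np.float64(-0.0), np.float64(-0.044)), (200, np.float64(0.0), np.float64(-0.041)), (210, np.float64(-0.001), np.float64(-0.037)), (220, np.float64(-0.001), np.float64(-0.034)), (230, np.float64(0.001), np.float64(-0.03)), (240, np.float64(0.011), np.float64(-0.024))]
290 [(190, np.float64(-0.0), np.float64(-0.045)), (200, np.float64(-0.0), np.float64(-0.041)), (210, np.float64(0.0), np.float64(-0.037)), (220, np.float64(-0.001), np.float64(-0.034)), (230, np.float64(-0.001), np.float64(-0.03)), (240, np.float64(0.01), np.float64(-0.025))]
300 [(190, np.float64(-0.001), np.float64(-0.045)), (200, np.float64(-0.002), np.float64(-0.042)), (210, np.float64(0.013), np.float64(-0.034)), (220, np.float64(0.013), np.float64(-0.031)), (230, np.float64(0.001), np.float64(-0.03)), (240, np.float64(0.0), np.float64(-0.027))]
310 [(190, np.float64(-0.001), np.float64(-0.045)), (200, np.float64(0.022), np.float64(-0.035)), (210, np.float64(0.021), np.float64(-0.032)), (220, np.float64(0.02), np.float64(-0.029)), (230, np.float64(-0.0), np.float64(-0.031)), (240, np.float64(0.001), np.float64(-0.027))]
320 [(190, np.float64(0.02), np.float64(-0.039)), (200, np.float64(0.029), np.float64(-0.033)), (210, np.float64(0.028), np.float64(-0.031)), (220, np.float64(0.022), np.float64(-0.029)), (230, np.float64(0.0), np.float64(-0.031)), (240, np.float64(-0.0), np.float64(-0.027))]
[ 0.47018112  0.3358538  -0.0006585 ] [ 0.50065986 -0.61127595  0.05774713]
```

```bash
python3 -m inch '[[[0,0,0.004],[0,0,0],0.7],[[0,0,0.003],[0,0,0],0.7],[[0,0,0],[0,0,0],0.7],[[0,0,0],[0,0,0],0.7]]'
python3 -m inch '[[[0,0,0],[0,0,0],0.5],[[0,0,0],[0,0,0],0.45],[[0,0,0],[0,0,0],0.4],[[0,0,0],[0,0,0],0.4],[[0,0,0],[0,0,0],0.4]]'
```

```text
time: 7.45
tool_pos: [0.4699, 0.3357, -0.0081]
tool_rot: [-0.0, 0.132, 0.991, -0.0]
contact_force: [-0.4, 0.3, -0.2]
gripper_width: 0.697
grasp_force: 0.0
time: 7.95
tool_pos: [0.4705, 0.336, -0.0073]
tool_rot: [0.0, 0.132, 0.991, 0.0]
contact_force: [-0.1, 0.0, 3.1]
gripper_width: 0.564
grasp_force: 64.1
```

```bash
python3 -m inch '[[[0,0,-0.02],[0,0,0],0.4],[[0,0,-0.04],[0,0,0],0.4],[[0,0,-0.04],[0,0,0],0.4],[[0,0,-0.04],[0,0,0],0.4],[[0,0,-0.01],[0,0,0],0.4],[[0,0,0],[0,0,-0.1],0.4],[[0,0,0],[0,0,-0.11],0.4],[[0,0,0],[0,0,0],0.4]]'
python3 t.py .58 -0.0488 .14 -.051
```

```text
time: 8.75
tool_pos: [0.4691, 0.3352, 0.1402]
tool_rot: [-0.001, 0.028, 1.0, -0.001]
contact_force: [-0.6, 0.4, -1.7]
gripper_width: 0.566
grasp_force: 63.7
t 8.75 tcp [0.4691 0.3352 0.1402] axes err [-0.0027 -0.0015 -1.    ] shift tool(m) [-0.1319 -0.3773  0.0005] turn tool z -0.0041 F [-0.6  0.4 -1.7] w 0.566
```

```bash
python3 -m inch '[[[-0.0145,-0.042,0],[0,0,0],0.4],[[-0.0145,-0.042,0],[0,0,0],0.4],[[-0.0145,-0.042,0],[0,0,0],0.4],[[-0.0145,-0.042,0],[0,0,0],0.4],[[-0.0145,-0.042,0],[0,0,0],0.4],[[-0.0145,-0.042,0],[0,0,0],0.4],[[-0.0145,-0.042,0],[0,0,0],0.4],[[-0.0145,-0.042,0],[0,0,0],0.4]]'
python3 -m inch '[[[-0.0079,-0.0206,0],[0,0,0],0.4],[[-0.008,-0.0206,0],[0,0,0],0.4],[[0,0,0],[0,0,0],0.4],[[0,0,0],[0,0,0],0.4]]'
python3 - <<'E'
from h import *
from t import tgt
tgt(.58,-.0488,.06,-.051)
im,d,c=grab("wrist"); save("w3",im)
E
```

```text
time: 9.55
tool_pos: [0.5669, -0.0078, 0.1407]
tool_rot: [-0.001, 0.029, 1.0, 0.0]
contact_force: [-0.0, 0.8, -0.9]
gripper_width: 0.563
grasp_force: 63.7
time: 9.95
tool_pos: [0.5804, -0.048, 0.1408]
tool_rot: [-0.001, 0.029, 1.0, 0.0]
contact_force: [0.1, -0.0, -2.4]
gripper_width: 0.569
grasp_force: 63.7
t 9.95 tcp [ 0.5804 -0.048   0.1408] axes err [-0.0024  0.001  -1.    ] shift tool(m) [ 0.0001 -0.0009  0.0808] turn tool z -0.0061 F [ 0.1 -0.  -2.4] w 0.569
```

View pics/w3.png

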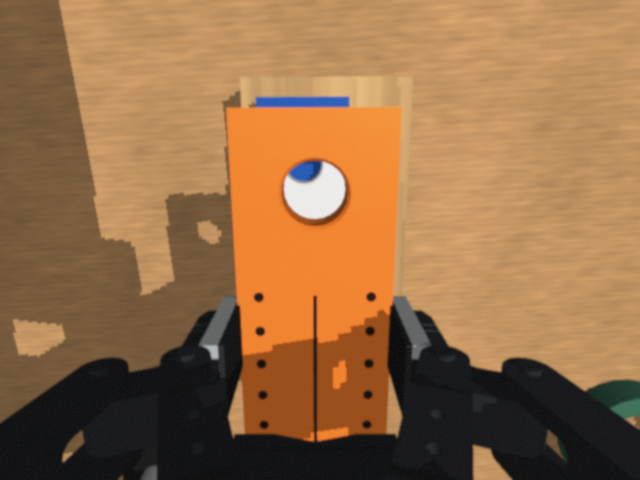

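```bash
python3 -m inch '[[[0,0,0.03],[0,0,-0.006],0.4],[[0,0,0.03],[0,0,0],0.4],[[0,0,0.018],[0,0,0],0.4],[[0,0,0.004],[0,0,0],0.4],[[0,0,0],[0,0,0],0.4],[[0,0,0],[0,0,0],0.4]]'
python3 -m inch '[[[0,0,0.002],[0,0,0],0.4],[[0,0,0.002],[0,0,0],0.4],[[0,0,0],[0,0,0],0.4]]'
python3 -m inch '[[[0,0,0.002],[0,0,0],0.4],[[0,0,0],[0,0,0],0.4]]'
```

```text
time: 10.6
tool_pos: [0.582, -0.0477, 0.0616]
tool_rot: [0.001, 0.024, 1.0, -0.0]
contact_force: [-0.6, -0.1, -1.4]
gripper_width: 0.565
grasp_force: 63.7
time: 10.9
tool_pos: [0.5813, -0.0481, 0.0565]
tool_rot: [0.0, 0.024, 1.0, -0.0]
contact_force: [0.4, -0.0, -0.8]
gripper_width: 0.564
grasp_force: 63.7
time: 11.1
tool_pos: [0.5809, -0.0481, 0.054]
tool_rot: [-0.0, 0.024, 1.0, 0.0]
contact_force: [-0.5, 0.7, -1.0]
gripper_width: 0.566
grasp_force: 63.7
```

```bash
python3 -m inch '[[[0,0,0.0015],[0,0,0],0.4],[[0,0,0.001],[0,0,0],0.4],[[0,0,0],[0,0,0],0.4]]'
python3 -m inch '[[[0,0,0],[0,0,0],0.65],[[0,0,0],[0,0,0],0.75],[[0,0,0],[0,0,0],0.85],[[0,0,-0.03],[0,0,0],0.85],[[0,0,-0.04],[0,0,0],0.85],[[0,0,-0.04],[0,0,0],0.85],[[0,0,-0.02],[0,0,0],0.85],[[0,0,0],[0,0,0],0.85]]'
python3 - <<'E'
from h import *
from t import tgt
im,d,c=grab("wrist"); save("w4",im); W=world(d,c); hsv=cv2.cvtColor(im,cv2.COLOR_RGB2HSV); np.savez("w4.npz",im=im,W=W)
o=biggest((hsv[...,0]<18)&(hsv[...,1]>180)&(hsv[...,2]>110)&(W[...,2]>.06)&(W[...,2]<.08))
r=rect(W[o][:,:2]);print("orange",r,W[o][:,2].mean(),o.sum())
near=(abs(W[...,0]-.585)<.15)&(abs(W[...,1]+.042)<.07)
b=biggest(near&(W[...,2]>.025)&(W[...,2]<.1)); print("block",rect(W[b][:,:2]))
tgt(.58,-.0488,.06,-.051)
E
```

```text
time: 11.4
tool_pos: [0.5812, -0.0481, 0.0517]
tool_rot: [-0.0, 0.024, 1.0, 0.0]
contact_force: [-0.7, -0.5, -2.1]
gripper_width: 0.566
grasp_force: 63.8
time: 12.2
tool_pos: [0.5838, -0.0486, 0.1869]
tool_rot: [0.004, 0.024, 1.0, -0.001]
contact_force: [0.7, 0.0, -0.5]
gripper_width: 0.85
grasp_force: 0.0
orange (array([ 0.5827, -0.0474]), array([144.6,  49.3]), -0.043) 0.0700263767721963 15775
block (array([ 0.584, -0.041]), array([190.8,  96.4]), -0.054)
t 12.25 tcp [ 0.5824 -0.0483  0.184 ] axes err [ 4.3e-03 -9.0e-04 -1.0e+00] shift tool(m) [ 0.0029 -0.0005  0.124 ] turn tool z 0.0023 F [-0.4 -0.6 -0.8] w 0.846
```

View pics/w4.png

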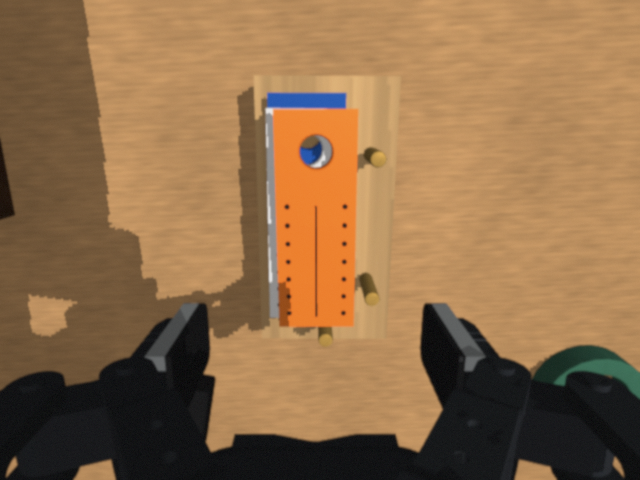

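```bash
python3 -m inch '[[[0,0,0],[0,0,0],1],[[0,0,0],[0,0,0],1],[[0,0,0],[0,0,0],1]]'
python3 t.py .584 -.0505 .03 -.052
```

```text
time: 12.55
tool_pos: [0.5801, -0.0479, 0.1797]
tool_rot: [-0.002, 0.024, 1.0, 0.0]
contact_force: [-0.7, -0.2, -0.0]
gripper_width: 1.0
grasp_force: 0.0
t 12.55 tcp [ 0.5801 -0.0479  0.1797] axes err [-3.3e-03  7.0e-04 -1.0e+00] shift tool(m) [-0.0045 -0.0025  0.1496] turn tool z 0.0032 F [-0.7 -0.2 -0. ] w 1.0
```

```bash
python3 -m inch '[[[-0.003,-0.0025,0.04],[0,0,0],1],[[0,0,0.04],[0,0,0],1],[[0,0,0.035],[0,0,0],1],[[0,0,0.02],[0,0,0],1],[[0,0,0],[0,0,0],1],[[0,0,0],[0,0,0],1]]'
python3 t.py .584 -.0505 .03 -.052
```

```text
time: 13.15
tool_pos: [0.5837, -0.0507, 0.0463]
tool_rot: [-0.001, 0.024, 1.0, 0.0]
contact_force: [-0.2, -0.4, -0.0]
gripper_width: 0.999
grasp_force: 0.0
t 13.15 tcp [ 0.5837 -0.0507  0.0463] axes err [-1.2e-03  3.0e-04 -1.0e+00] shift tool(m) [-0.0003  0.0002  0.0163] turn tool z 0.0032 F [-0.2 -0.4 -0. ] w 0.999
```

```bash
python3 -m inch '[[[0,0,0.01],[0,0,0.003],1],[[0,0,0.006],[0,0,0],1],[[0,0,0],[0,0,0],1],[[0,0,0],[0,0,0],0.85],[[0,0,0],[0,0,0],0.75],[[0,0,0],[0,0,0],0.65],[[0,0,0],[0,0,0],0.6]]'
python3 -m inch '[[[0,0,0],[0,0,0],0.5],[[0,0,0],[0,0,0],0.45],[[0,0,0],[0,0,0],0.45]]'
```

```text
time: 13.85
tool_pos: [0.5847, -0.0517, 0.0318]
tool_rot: [0.001, 0.026, 1.0, -0.001]
contact_force: [-0.0, -3.7, 3.0]
gripper_width: 0.597
grasp_force: 2.5
time: 14.15
tool_pos: [0.585, -0.0515, 0.0321]
tool_rot: [0.001, 0.026, 1.0, -0.001]
contact_force: [-1.1, -3.3, 5.9]
gripper_width: 0.574
grasp_force: 64.1
```

```bash
python3 -m inch '[[[0,0.003,-0.002],[0,0,0],0.45],[[0,0.003,0],[0,0,0],0.45],[[0,0.002,0],[0,0,0],0.45],[[0,0,0],[0,0,0],0.45]]'
python3 -m inch '[[[0,0.001,0],[0,0,0],0.45],[[0,0.001,0],[0,0,0],0.45],[[0,0,0],[0,0,0],0.45]]'
python3 -m inch '[[[0,0.001,0],[0,0,0],0.45],[[0,0.001,0],[0,0,0],0.45],[[0,0,0],[0,0,0],0.45]]'
```

```text
time: 14.55
tool_pos: [0.584, -0.0419, 0.0321]
tool_rot: [-0.0, 0.026, 1.0, 0.0]
contact_force: [0.3, 1.2, -1.6]
gripper_width: 0.573
grasp_force: 63.3
time: 14.85
tool_pos: [0.584, -0.0415, 0.0323]
tool_rot: [-0.001, 0.026, 1.0, -0.001]
contact_force: [-0.4, -4.3, -2.7]
gripper_width: 0.576
grasp_force: 63.2
time: 15.15
tool_pos: [0.584, -0.0414, 0.0324]
tool_rot: [-0.001, 0.026, 1.0, -0.002]
contact_force: [-1.6, -11.3, -2.2]
gripper_width: 0.578
grasp_force: 63.3
```

```bash
python3 -m inch '[[[0,0.001,0],[0,0,0],0.45],[[0,0,0],[0,0,0],0.45],[[0,-0.004,0],[0,0,0],0.7],[[0,0,0],[0,0,0],0.8],[[0,0,0],[0,0,0],0.8],[[0,0,-0.03],[0,0,0],0.8],[[0,0,-0.04],[0,0,0],0.8],[[0,0,-0.03],[0,0,0],0.8]]'
python3 -m inch '[[[0.04,0,0],[0,0,0],0],[[0.04,0,0],[0,0,0],0],[[0.02,0,0],[0,0,0],0],[[0,0,0],[0,0,0],0],[[0,0,0],[0,0,0],0]]'
python3 - <<'E'
from h import *
from t import tgt
tgt(.482,-.036,.06,-.052)
im,d,c=grab("wrist"); save("w5",im); W=world(d,c)
s=manip.state();q=s["tool_rot"];r=R.from_quat(np.r_[q[1:],q[0]])
T=r.inv().apply((W-s["tool_pos"]).reshape(-1,3)).reshape(480,640,3)
m=(d>0)&(abs(T[...,1])<.03)&(abs(T[...,0])<.03)&(T[...,2]<.03); print(np.percentile(T[m][:,2],[90,99,100]), np.percentile(T[m&(T[...,2]>-.03)],[2,98],axis=0))
E
```

```text
time: 15.95
tool_pos: [0.5852, -0.0411, 0.1351]
tool_rot: [0.001, 0.026, 1.0, 0.0]
contact_force: [0.8, 0.5, 0.2]
gripper_width: 0.794
grasp_force: 0.0
time: 16.45
tool_pos: [0.4853, -0.0362, 0.1333]
tool_rot: [0.001, 0.026, 1.0, 0.0]
contact_force: [-0.6, -0.8, -0.3]
gripper_width: 0.002
grasp_force: 0.0
t 16.45 tcp [ 0.4853 -0.0362  0.1333] axes err [ 0.0019  0.     -1.    ] shift tool(m) [0.0034 0.0001 0.0733] turn tool z 0.0006 F [-0.6 -0.8 -0.3] w 0.002
[-0.0412913  -0.01368786 -0.00766222] [[ 0.00635296 -0.012306   -0.02972483]
 [ 0.01130244  0.01369095 -0.00941202]]
```

View pics/w5.png

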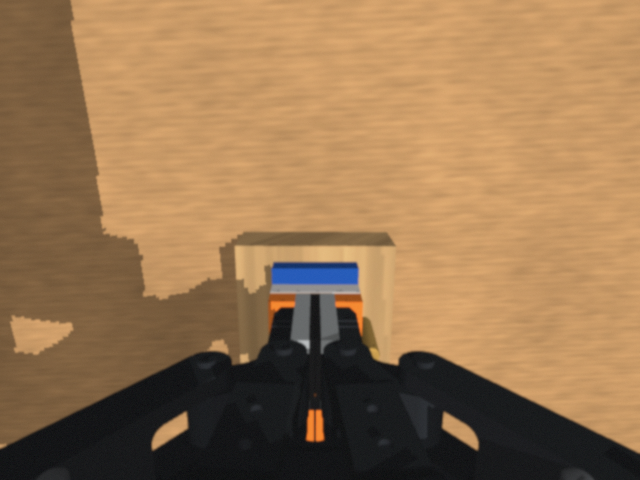

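```bash
python3 -m inch '[[[0.009,0,0.02],[0,0,0],0],[[0,0,0.04],[0,0,0],0],[[0,0,0.03],[0,0,0],0],[[0,0,0.008],[0,0,0],0],[[0,0,0],[0,0,0],0],[[0,0,0],[0,0,0],0]]'
python3 t.py .482 -.036 .034 -.052
```

```text
time: 17.1
tool_pos: [0.4773, -0.0364, 0.0362]
tool_rot: [0.001, 0.026, 1.0, -0.0]
contact_force: [0.1, 0.1, 1.3]
gripper_width: 0.002
grasp_force: 0.0
t 17.1 tcp [ 0.4773 -0.0364  0.0362] axes err [ 2.3e-03 -5.0e-04 -1.0e+00] shift tool(m) [-0.0046  0.0006  0.0022] turn tool z 0.0003 F [0.1 0.1 1.3] w 0.002
```

```bash
python3 -m inch '[[[0,0.0005,0.0025],[0,0,0],0],[[0,0,0],[0,0,0],0],[[-0.004,0,0],[0,0,0],0],[[-0.004,0,0],[0,0,0],0],[[-0.004,0,0],[0,0,0],0],[[-0.004,0,0],[0,0,0],0],[[0,0,0],[0,0,0],0]]'
python3 -m inch '[[[-0.003,0,0],[0,0,0],0],[[-0.003,0,0],[0,0,0],0],[[0,0,0],[0,0,0],0]]'
python3 -m inch '[[[-0.002,0,0],[0,0,0],0],[[0,0,0],[0,0,0],0]]'
python3 -m inch '[[[-0.002,0,0],[0,0,0],0],[[0,0,0],[0,0,0],0]]'
```

```text
time: 17.8
tool_pos: [0.492, -0.0365, 0.0322]
tool_rot: [0.0, 0.026, 1.0, -0.0]
contact_force: [-0.7, 0.4, 0.2]
gripper_width: -0.004
grasp_force: 0.2
time: 18.1
tool_pos: [0.4971, -0.0366, 0.0319]
tool_rot: [-0.001, 0.026, 1.0, 0.0]
contact_force: [-4.1, -0.8, 2.8]
gripper_width: 0.0
grasp_force: 1.9
time: 18.3
tool_pos: [0.4991, -0.0367, 0.0319]
tool_rot: [-0.001, 0.026, 1.0, 0.0]
contact_force: [-4.5, 1.0, 2.3]
gripper_width: -0.002
grasp_force: 2.0
time: 18.5
tool_pos: [0.5014, -0.0369, 0.0319]
tool_rot: [-0.0, 0.026, 1.0, 0.0]
contact_force: [-4.1, -0.1, 0.1]
gripper_width: 0.001
grasp_force: 1.6
```

```bash
python3 -m inch '[[[-0.0015,0,0],[0,0,0],0],[[0,0,0],[0,0,0],0]]'
python3 -m inch '[[[-0.0015,0,0],[0,0,0],0],[[0,0,0],[0,0,0],0]]'
python3 -m inch '[[[-0.0015,0,0],[0,0,0],0],[[0,0,0],[0,0,0],0]]'
```

```text
time: 18.7
tool_pos: [0.5023, -0.0369, 0.0319]
tool_rot: [-0.001, 0.026, 1.0, 0.0]
contact_force: [-6.1, 0.7, 3.4]
gripper_width: 0.002
grasp_force: 3.1
time: 18.9
tool_pos: [0.5022, -0.0369, 0.0319]
tool_rot: [-0.003, 0.026, 1.0, 0.0]
contact_force: [-13.3, -0.7, 8.3]
gripper_width: -0.003
grasp_force: 6.6
time: 19.1
tool_pos: [0.5022, -0.0369, 0.0319]
tool_rot: [-0.006, 0.026, 1.0, 0.0]
contact_force: [-20.1, 0.0, 15.1]
gripper_width: 0.0
grasp_force: 10.0
```

```bash
python3 -m inch '[[[-0.0015,0,0],[0,0,0],0],[[0,0,0],[0,0,0],0],[[0.02,0,0],[0,0,0],0],[[0,0,-0.04],[0,0,0],0.5],[[0,0,-0.05],[0,0,0],0.9],[[0,0,-0.05],[0,0,0],1],[[-0.02,0,-0.02],[0,0,0],1],[[0,0,0],[0,0,0],1]]'
python3 -m inch '[[[-0.03,0,0],[0,0,0],1],[[0,0,0],[0,0,0],1],[[0,0,0],[0,0,0],1]]'
python3 - <<'E'
from h import *
from t import tgt
tgt(.584,-.0415,.03,-.052)
im,d,c=grab("wrist"); save("w6",cv2.resize(im[120:440,140:500],None,fx=1.6,fy=1.6)); W=world(d,c); hsv=cv2.cvtColor(im,cv2.COLOR_RGB2HSV)
o=biggest((hsv[...,0]<18)&(hsv[...,1]>180)&(hsv[...,2]>110)&(W[...,2]>.06)&(W[...,2]<.08))
r=rect(W[o][:,:2]);print("orange",r)
near=(abs(W[...,0]-.585)<.15)&(abs(W[...,1]+.042)<.07)
b=biggest(near&(W[...,2]>.025)&(W[...,2]<.1)); print("block",rect(W[b][:,:2]))
E
```

```text
time: 19.9
tool_pos: [0.5125, -0.0381, 0.1984]
tool_rot: [0.007, 0.026, 1.0, -0.001]
contact_force: [1.1, -0.9, 0.1]
gripper_width: 0.848
grasp_force: 0.0
time: 20.2
tool_pos: [0.5369, -0.0386, 0.1904]
tool_rot: [-0.001, 0.026, 1.0, 0.0]
contact_force: [0.5, -0.1, 0.3]
gripper_width: 0.997
grasp_force: 0.0
t 20.2 tcp [ 0.5369 -0.0386  0.1904] axes err [-2.5e-03  6.0e-04 -1.0e+00] shift tool(m) [-0.0476 -0.0005  0.1603] turn tool z 0.0004 F [ 0.5 -0.1  0.3] w 0.997
orange (array([ 0.5853, -0.0407]), array([143.5,  51.3]), -0.058)
block (array([ 0.5844, -0.041 ]), array([191.6,  96.5]), -0.054)
```

View pics/w6.png

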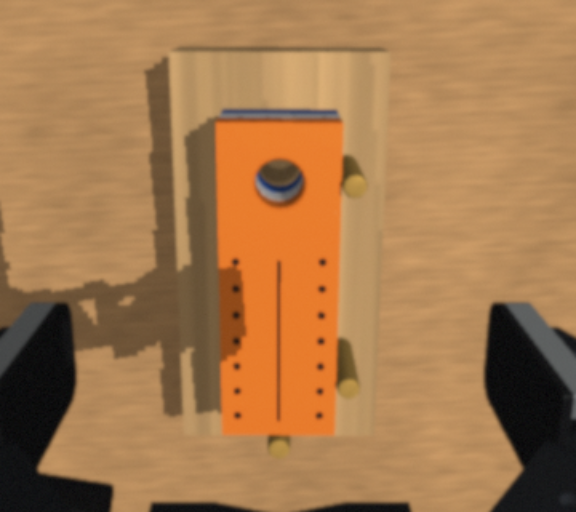

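```bash
python3 -m inch '[[[0,-0.042,0.002],[0,0,0],0.7],[[0,-0.042,0],[0,0,0],0.7],[[0,-0.042,0],[0,0,0],0.7],[[0,-0.042,0],[0,0,0],0.7],[[0,-0.042,0],[0,0,0],0.7],[[0,-0.035,0],[0,0,0],0.7],[[0,0,0],[0,0,0],0.7],[[0,0,0],[0,0,0],0.7]]'
python3 - <<'E'
from h import *
from t import tgt
im,d,c=grab("wrist"); save("w7",im); W=world(d,c); hsv=cv2.cvtColor(im,cv2.COLOR_RGB2HSV)
o=biggest(((hsv[...,0]<8)|(hsv[...,0]>172))&(hsv[...,1]>150)&(W[...,2]>.085)&(W[...,2]<.14)&(W[...,1]<-.25)&(W[...,1]>-.4))
P=W[o]; print(o.sum(),P[:,2].max()); top=P[P[:,2]>.124]; print(rect(top[:,:2]), rect(P[:,:2]))
st=(abs(W[...,2]-.065)<.006)&(W[...,1]<-.25)&(W[...,1]>-.4); print("stand",rect(W[biggest(st)][:,:2]))
print(manip.look_for("wrist","pin_grip")[:1]); tgt(.5417,-.3199,.078,-.052)
E
```

```text
time: 21.05
tool_pos: [0.524, -0.2835, 0.1895]
tool_rot: [-0.0, 0.027, 1.0, 0.001]
contact_force: [0.9, -0.2, 0.4]
gripper_width: 0.699
grasp_force: 0.0
2559 0.12788435093921396
(array([ 0.5395, -0.3188]), array([24., 24.]), 0.143) (array([ 0.5393, -0.3187]), array([25.1, 24.6]), -1.447)
stand (array([ 0.5403, -0.3192]), array([70.7, 70.1]), -0.054)
[{'point': [0.5355, -0.3155, 0.121], 'score': 0.66}]
t 21.15 tcp [ 0.5245 -0.2823  0.1898] axes err [-4.e-04  8.e-04 -1.e+00] shift tool(m) [-0.0191 -0.0367  0.1118] turn tool z 0.0009 F [0.2 0.8 0.2] w 0.697
```

View pics/w7.png

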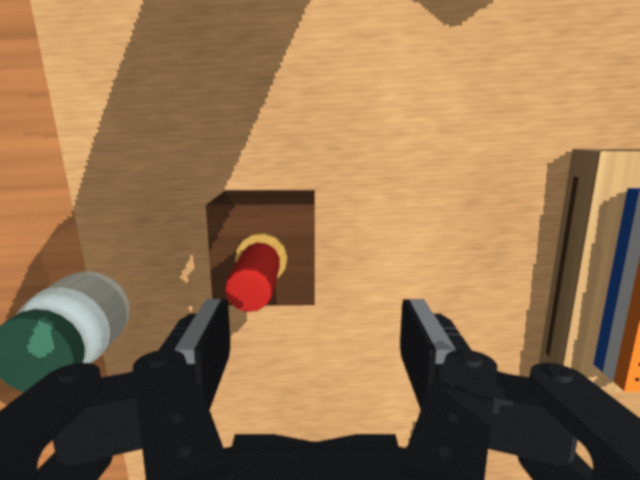

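```bash
python3 -m inch '[[[-0.0176,-0.0351,0],[0,0,0],0.7],[[0,0,0],[0,0,0],0.7],[[0,0,0],[0,0,0],0.7],[[0,0,0.03],[0,0,0],0.7],[[0,0,0.04],[0,0,0],0.7],[[0,0,0.03],[0,0,0],0.7],[[0,0,0],[0,0,0],0.7],[[0,0,0],[0,0,0],0.7]]'
python3 t.py .54 -.319 .078 -.052
```

```text
time: 21.95
tool_pos: [0.5406, -0.3183, 0.0906]
tool_rot: [-0.0, 0.025, 1.0, 0.0]
contact_force: [0.0, 0.6, 0.6]
gripper_width: 0.7
grasp_force: 0.0
t 21.95 tcp [ 0.5406 -0.3183  0.0906] axes err [-4.e-04  5.e-04 -1.e+00] shift tool(m) [ 0.0006 -0.0007  0.0126] turn tool z 0.0013 F [0.  0.6 0.6] w 0.7
```

```bash
python3 -m inch '[[[0.0005,-0.0005,0.008],[0,0,0],0.7],[[0,0,0.003],[0,0,0],0.7],[[0,0,0],[0,0,0],0.5],[[0,0,0],[0,0,0],0.35],[[0,0,0],[0,0,0],0.2],[[0,0,0],[0,0,0],0.1],[[0,0,0],[0,0,0],0.1]]'
python3 t.py .54 -.319 .078 -.052
```

```text
time: 22.65
tool_pos: [0.5405, -0.3201, 0.0801]
tool_rot: [0.0, 0.026, 1.0, -0.0]
contact_force: [0.5, 1.9, 3.7]
gripper_width: 0.288
grasp_force: 58.9
t 22.65 tcp [ 0.5405 -0.3201  0.0801] axes err [ 9.e-04 -5.e-04 -1.e+00] shift tool(m) [0.0006 0.0011 0.0021] turn tool z 0.0002 F [0.5 1.9 3.7] w 0.288
```

```bash
python3 -m inch '[[[0,0,-0.02],[0,0,0],0.1],[[0,0,-0.03],[0,0,0],0.1],[[0,0,-0.03],[0,0,0],0.1],[[0,0,-0.03],[0,0,0],0.1],[[0,0,0],[0,0,0],0.1]]'
python3 -m inch '[[[0.002,0.03,0],[0,0,0],0.1],[[0.002,0.04,0],[0,0,0],0.1],[[0.002,0.04,0],[0,0,0],0.1],[[0.002,0.04,0],[0,0,0],0.1],[[0.002,0.04,0],[0,0,0],0.1],[[0.002,0.04,0],[0,0,0],0.1],[[0.002,0.03,0],[0,0,0],0.1],[[0.002,0.02,0],[0,0,0],0.1]]'
python3 -m inch '[[[0,0,0],[0,0,0],0.1],[[0,0,0.012],[0,0,0],0.1],[[0,0,0],[0,0,0],0.1],[[0,0,0],[0,0,0],0.1]]'
python3 - <<'E'
from h import *
from t import tgt
tgt(.5395,-.0388,.16,-.052)
im,d,c=grab("wrist"); save("w8",im); W=world(d,c); np.savez("w8.npz",im=im,d=d,W=W,K=c[0],R=c[1],t=c[2])
E
```

```text
time: 23.15
tool_pos: [0.5422, -0.3216, 0.1945]
tool_rot: [0.004, 0.026, 1.0, -0.003]
contact_force: [1.3, -0.6, -0.5]
gripper_width: 0.289
grasp_force: 59.5
time: 23.95
tool_pos: [0.5373, -0.0371, 0.1868]
tool_rot: [-0.002, 0.025, 1.0, 0.0]
contact_force: [-0.3, -0.5, -1.9]
gripper_width: 0.286
grasp_force: 59.5
time: 24.35
tool_pos: [0.5379, -0.0403, 0.1756]
tool_rot: [-0.001, 0.027, 1.0, 0.0]
contact_force: [0.6, 0.4, -2.2]
gripper_width: 0.291
grasp_force: 59.5
t 24.35 tcp [ 0.5379 -0.0403  0.1756] axes err [-2.6e-03  3.0e-04 -1.0e+00] shift tool(m) [-0.0016  0.0016  0.0156] turn tool z -0.0012 F [ 0.6  0.4 -2.2] w 0.291
```

View pics/w8.png

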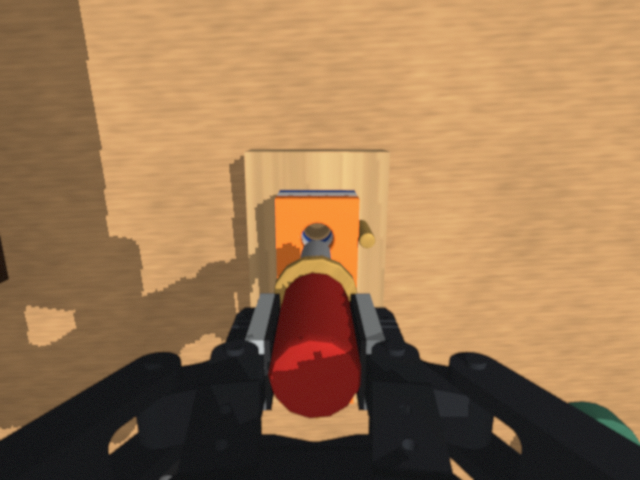

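```bash
python3 - <<'E'
from h import *
z=np.load("w8.npz"); im,W,d=z["im"],z["W"],z["d"]; c=(z["K"],z["R"],z["t"])
K,Rm,t=c; C=-Rm.T@t
def onplane(u,v,h):
    r=Rm.T@np.array([(u-K[0,2])/K[0,0],(v-K[1,2])/K[1,1],1]); return (C+r*(h-C[2])/r[2])
a=-.053; ex=np.array([np.cos(a),np.sin(a)]); ey=np.array([-np.sin(a),np.cos(a)])
hsv=cv2.cvtColor(im,cv2.COLOR_RGB2HSV)
o=biggest((hsv[...,0]<18)&(hsv[...,1]>180)&(hsv[...,2]>110)&(np.arange(480)[:,None]<255)); vs,us=np.nonzero(o)
P=np.array([onplane(u,v,.071)[:2] for u,v in zip(us,vs)]); x=P@ex; y=P@ey
near=np.percentile(x,0.5); lo,hi=np.percentile(y[x<near+.015],[.3,99.7]); print("width",hi-lo,"hole from edges",ex*(near+.025)+ey*(lo+hi)/2)
# hole edge contour: non-orange inside
fill=np.zeros(o.shape,bool); fill[200:246,285:350]=~o[200:246,285:350]
vs,us=np.nonzero(fill); Q=np.array([onplane(u,v,.071)[:2] for u,v in zip(us,vs)]); 
xm=(Q@ex).min(); ym=(Q@ey); print("hole from rim", ex*(xm+.01)+ey*(ym.min()+ym.max())/2, "dia",np.ptp(ym))
for u,v in [(316,250),(316,255),(312,250),(320,250)]: print((u,v),np.round(W[v,u],4),im[v,u])
s=manip.state(); print(s["tool_pos"])
# collar edges and shank left/right columns
for v in (246,250,254):
    k=[u for u in range(285,350) if W[v,u,2]>.08]; print(v,k[:1],k[-1:],np.round(np.mean([W[v,u] for u in k],0),4) if k else "")
E
```

```text
width 0.049021022123276456 hole from edges [ 0.53757996 -0.03865892]
hole from rim [ 0.53827    -0.03857178] dia 0.019930265544275412
(316, 250) [ 0.5296 -0.0386  0.1237] [103 102 103]
(316, 255) [ 0.5299 -0.0386  0.1311] [114 101  84]
(312, 250) [ 0.5303 -0.0405  0.1209] [91 91 92]
(320, 250) [ 0.5304 -0.0367  0.1213] [105 106 107]
[ 0.53830862 -0.04029686  0.17635495]
246 [303] [327] [ 0.5308 -0.0391  0.1125]
250 [302] [329] [ 0.531  -0.0389  0.119 ]
254 [301] [330] [ 0.5312 -0.0389  0.1249]
```

```bash
python3 -m inch '[[[0,0,0.01],[0,0,0],0.1],[[0,0,0.01],[0,0,0],0.1],[[0,0,0.006],[0,0,0],0.1],[[0,0,0],[0,0,0],0.1],[[0,0,0],[0,0,0],0.1]]'
python3 -m inch '[[[0,0,0.005],[0,0,0],0.1],[[0,0,0.004],[0,0,0],0.1],[[0,0,0],[0,0,0],0.1],[[0,0,0],[0,0,0],0.1]]'
```

```text
time: 24.9
tool_pos: [0.5385, -0.0394, 0.1509]
tool_rot: [-0.0, 0.026, 1.0, 0.0]
contact_force: [-0.1, -0.6, -2.4]
gripper_width: 0.293
grasp_force: 59.5
time: 25.3
tool_pos: [0.5385, -0.0394, 0.142]
tool_rot: [-0.0, 0.026, 1.0, 0.0]
contact_force: [0.0, 0.2, -2.1]
gripper_width: 0.289
grasp_force: 59.5
```

```bash
python3 -m inch '[[[0,0,0.005],[0,0,0],0.1],[[0,0,0.005],[0,0,0],0.1],[[0,0,0],[0,0,0],0.1]]'
python3 t.py .538 -.0402 .086 -.053
```

```text
time: 25.6
tool_pos: [0.5379, -0.0393, 0.131]
tool_rot: [-0.001, 0.026, 1.0, 0.0]
contact_force: [0.0, 0.5, -1.9]
gripper_width: 0.288
grasp_force: 59.5
t 25.6 tcp [ 0.5379 -0.0393  0.131 ] axes err [-2.e-03  4.e-04 -1.e+00] shift tool(m) [-0.0002 -0.0009  0.045 ] turn tool z 0.0012 F [ 0.   0.5 -1.9] w 0.288
```

```bash
python3 -m inch '[[[0,0,0.005],[0,0,0],0.1],[[0,0,0.005],[0,0,0],0.1],[[0,0,0],[0,0,0],0.1]]'
python3 -m inch '[[[0,0,0.004],[0,0,0],0.1],[[0,0,0.004],[0,0,0],0.1],[[0,0,0],[0,0,0],0.1]]'
python3 -m inch '[[[0,0,0.004],[0,0,0],0.1],[[0,0,0.004],[0,0,0],0.1],[[0,0,0],[0,0,0],0.1]]'
```

```text
time: 25.9
tool_pos: [0.5379, -0.0393, 0.121]
tool_rot: [-0.001, 0.026, 1.0, 0.0]
contact_force: [0.1, -0.4, -2.9]
gripper_width: 0.288
grasp_force: 59.5
time: 26.2
tool_pos: [0.5381, -0.0393, 0.1134]
tool_rot: [-0.001, 0.026, 1.0, 0.0]
contact_force: [-0.1, -0.4, -1.6]
gripper_width: 0.291
grasp_force: 59.5
time: 26.5
tool_pos: [0.5381, -0.0393, 0.1053]
tool_rot: [-0.001, 0.026, 1.0, 0.0]
contact_force: [0.1, 0.8, -1.7]
gripper_width: 0.29
grasp_force: 59.5
```

```bash
python3 -m inch '[[[0,0,0.005],[0,0,0],0.1],[[0,0,0.005],[0,0,0],0.1],[[0,0,0.004],[0,0,0],0.1],[[0,0,0],[0,0,0],0.1]]'
python3 -m inch '[[[0,0,0.002],[0,0,0],0.1],[[0,0,0.002],[0,0,0],0.1],[[0,0,0],[0,0,0],0.1]]'
python3 -m inch '[[[0,0,0.0015],[0,0,0],0.1],[[0,0,0],[0,0,0],0.1]]'
```

```text
time: 26.9
tool_pos: [0.5381, -0.0393, 0.0912]
tool_rot: [-0.001, 0.026, 1.0, 0.0]
contact_force: [-0.1, -0.4, -1.7]
gripper_width: 0.287
grasp_force: 59.5
time: 27.2
tool_pos: [0.5385, -0.0394, 0.088]
tool_rot: [-0.0, 0.026, 1.0, 0.0]
contact_force: [0.1, -0.2, -1.1]
gripper_width: 0.288
grasp_force: 59.5
time: 27.4
tool_pos: [0.5386, -0.0394, 0.0866]
tool_rot: [-0.0, 0.026, 1.0, 0.0]
contact_force: [0.1, -0.5, -1.2]
gripper_width: 0.289
grasp_force: 59.5
```

```bash
python3 -m inch '[[[0,0,0.001],[0,0,0],0.1],[[0,0,0.001],[0,0,0],0.1],[[0,0,0],[0,0,0],0.1]]'
python3 -m inch '[[[0,0,0.001],[0,0,0],0.1],[[0,0,0],[0,0,0],0.1]]'
```

```text
time: 27.7
tool_pos: [0.5389, -0.0395, 0.086]
tool_rot: [-0.0, 0.026, 1.0, -0.0]
contact_force: [-4.0, 0.3, 4.9]
gripper_width: 0.287
grasp_force: 60.3
time: 27.9
tool_pos: [0.539, -0.0395, 0.086]
tool_rot: [-0.0, 0.026, 1.0, -0.0]
contact_force: [-5.3, 1.2, 9.9]
gripper_width: 0.29
grasp_force: 60.7
```

Collar seated at the expected height (0.086). Release, retreat upward, and check.

```bash
python3 -m inch '[[[0,0,0],[0,0,0],0.35],[[0,0,0],[0,0,0],0.5],[[0,0,0],[0,0,0],0.65],[[0,0,0],[0,0,0],0.65],[[0,0,-0.03],[0,0,0],0.65],[[0,0,-0.04],[0,0,0],0.65],[[0,0,-0.04],[0,0,0],0.65],[[0,0,0],[0,0,0],0.65]]'
python3 -m inch '[[[0.04,0,-0.04],[0,0,0],0.65],[[0.03,0,-0.02],[0,0,0],0.65],[[-0.02,0,0],[0,0,0],0.65],[[0,0,0],[0,0,0],0.65],[[0,0,0],[0,0,0],0.65]]'
python3 - <<'E'
from h import *
im,d,c=grab("top"); W=world(d,c); hsv=cv2.cvtColor(im,cv2.COLOR_RGB2HSV)
im2,d2,c2=grab("wrist"); W2=world(d2,c2); h2=cv2.cvtColor(im2,cv2.COLOR_RGB2HSV); save("w9",im2)
near=(abs(W2[...,0]-.585)<.15)&(abs(W2[...,1]+.042)<.07)
red=biggest(((h2[...,0]<5)|(h2[...,0]>172))&(h2[...,1]>150)&near); P=W2[red]; print("red z max",P[:,2].max(),"top",rect(P[P[:,2]>P[:,2].max()-.003][:,:2]))
o=near&(h2[...,0]<18)&(h2[...,0]>5)&(h2[...,1]>180)&(W2[...,2]>.06)&(W2[...,2]<.08); print("orange",rect(W2[o][:,:2]),W2[o][:,2].mean())
print(manip.state()["time"],manip.state()["tool_pos"])
E
```

```text
time: 28.7
tool_pos: [0.5425, -0.0402, 0.2012]
tool_rot: [0.006, 0.026, 1.0, -0.001]
contact_force: [0.9, 0.1, 0.9]
gripper_width: 0.651
grasp_force: 0.0
time: 29.2
tool_pos: [0.4929, -0.037, 0.248]
tool_rot: [-0.001, 0.026, 1.0, 0.0]
contact_force: [0.2, 1.1, -0.2]
gripper_width: 0.651
grasp_force: 0.0
red z max 0.13398490286181183 top (array([ 0.5377, -0.0389]), array([22.4, 22. ]), 0.862)
orange (array([ 0.5844, -0.0401]), array([142.4,  51.7]), -0.059) 0.06994225564901901
29.3 [ 0.49273464 -0.03699035  0.24746199]
```

View pics/w9.png

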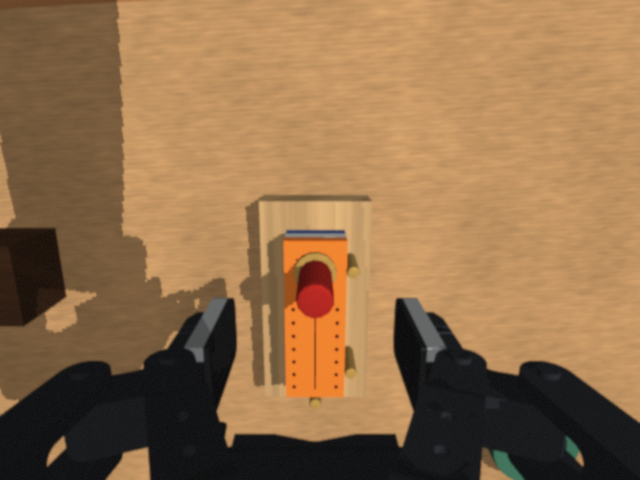

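The pin is seated upright: its handle top is at 0.134 m, as expected. The templates sit flat against the dowels and the gripper is clear of everything.

```bash
python3 -c "
from plant import manip
print(manip.job_done())"
```

```text
the job is handed in; nothing more can be done
None
```

I handed the job in at about 29 s: all three templates are squared against the dowels, and the pin is through them with its collar on the orange one. The final camera view agreed with this. The bystanders weren't touched, and the judge gave no verdict back.

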